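# Clip the dressing rod in the grinder's stand and start up

## Robot

A 6-joint arm with a two-finger parallel gripper is mounted at the origin on the work surface. World frame = base frame: x ahead of the robot, y to its left, z up, the work surface at z = 0. Lengths are in m, angles in rad, forces in N, time in s.
With the tool pointing down it reaches from about 0.25 to 0.85 m from the base axis. Payload 12.5 kg.
Tool frame: the origin (TCP) lies midway between the tips of the shut fingers; the grasp point (between the pads) lies 19 mm behind it; z points along the fingers, y is the line along which they close (so a half turn about z gives the same grasp; the last joint's range is limited). The gripper opens to 93 mm and grips with 3 to 60 N. Pads are 15 mm wide; open, the fingers measure 128 mm over their backs; the gripper's body (75 mm by 188 mm) begins 65 mm behind the grasp point.
Start: joints at [-1.289, 0.351, 1.652, -0, 1.139, -0.085], TCP at [0.197, -0.513, 0.219] pointing down, gripper open.
Joint ranges: [-2.75, 2.75], [-0.79, 2.1], [0.01, 2.65], [-1.57, 4.71], [0.07, 3.14], [-2.87, 2.87]. Speed limits (rad/s): [2.22, 2.22, 2.79, 3.14, 3.14, 3.14].

## Interface

Orientations are given as a 3x3 rotation matrix whose columns are the frame's x, y, z axes.
In Python, from workcell import * gives the robot as it stands.
- The arm moves only by the tool carry_out, never from a script. Its arguments are lists of equal length, an entry for each row: "jaw": the opening, from 0 (shut) to 1 (fully open); "delta_pos": the shift along the tool's x, y, z in m, a list of three; "roll": the turn about the tool's z in rad. A call has 1 to 10 rows; each row shifts and turns the commanded pose from where the row before left it, along the tool's axes as they then stand; what a row does not reach is not made up. A row lasts 1/12 s, in which the tool goes at most 41.7 mm and 7.16 degrees, less where a joint would pass 70% of its speed; a pose out of reach is approached as far as the arm can. A call is refused whole if a number of a shift passes 0.0417 or a number of a turn 0.125, either way. A call with a gripper value outside its range is refused whole. The fingers move at their own pace and stop on an object; "force" is the grip in N (left out, the last holds). Time passes only in rows, so rows that do not move let the fingers close. It gives the time, the measured TCP pose, the force, the opening and the grip force at its end, in the units of the state.
- get_state(): the state, without advancing time (a new reading comes with each control period).
- grab_frame(name): name is "scene" or "top"; returns a dict with "frame" (384x512x3 uint8, red, green, blue), "mtx" (3x3 intrinsics, pixels), "distortion" ([k1, k2, p1, p2, k3] as OpenCV has them; the pictures are not rectified), "rvec" (rotation vector, rad) and "tvec" (3), from world to camera coordinates, as OpenCV has them. Camera axes: x right, y down, z forward; pixel columns grow to the right and rows downward; lengths in m; the calibration is good to about 2 mm. A picture is of the moment at which its call begins. There is no depth.
- close_job(): hands the job in; it is judged then, once.
The state is a dict: "time": time; "joints": joint angles; "joint_vel": joint speeds; "joint_torque": joint torques, N m; "eef_pos": TCP position; "orientation": TCP orientation; "contact_force": force on the tool from outside, world axes, zero at the start; "moment": the same for the moment, N m; "gripper_width": opening from 0.0 (shut) to 1.0 (fully open); "finger_force": force on a finger pad.
Only numpy, scipy, OpenCV 4.12 (cv2) and the standard library are available. Lean on these libraries where they do the work, as an engineer would, in place of code of your own. Each camera call takes 0.05 s, during which the arm holds its last target. There are 200 camera calls.

## Task

Take the wheel-dressing rod (wooden handle, brass band) from the rod rest and push it down past the sprung orange jaw until it sits fully home in both forks of the dressing stand, tip towards the grinding wheel, brass band midway between the forks and the jaw shut again over it. Only then press the blue button (dust extractor) fully down and let it come up, and after that the green button (wheel start) fully down and let it come up. Never press the yellow or red button, and leave the other rods and everything else on the bench where they are.

Things in the scene. Friction and masses are not known exactly. Their poses are not given: they have to be found in the camera images.
- dresser: the dressing rod: dark steel, 14 mm diameter, with a pale wooden handle (28 mm diameter, 60 mm long), 212 mm over all, 0.13 to 0.25 kg. Origin on the axis at the middle of its 20 mm brass band: 72 mm from the tip, 80 mm from the handle's shoulder, 140 mm from the handle's end; x points to the tip. It lies level in one of the rest's three notches, axis 31 mm above the table
- dresser_tip (a point): centre of the dressing rod's bare tip (the end away from the handle), axes as the rod's
- rest: wooden rod rest, fixed: 4 mm base board and two cross bars 14 mm thick, centred at x = +-45 mm; each has three 16 mm notches 55 mm apart along y, floor 24 mm and ridges 33 mm above the table. Rods lie along its x, bands about midway between the bars, handles to -x. Origin on the table under the middle
- stand: green dressing stand, fixed, one piece with the grinder. The clip's rod axis runs along its y, 97 mm up. Two aluminium forks 10 mm thick at y = +-42 mm: slots 18 mm wide, floor 90 mm up; -x tine 114 mm high with flared lip to 137, +x tine 100 mm with lip to 111. Between the forks all is free above 50 mm, up to 26 mm either side of the axis. Origin on the table under the clip's middle, z up
- seat (a point): the point midway between the two forks where the middle of the dressing rod's brass band belongs, on the axis of a seated rod, 97 mm above the table; axes as the stand's (y towards the wheel)
- wheel (a point): centre of the grey grinding wheel beside the clip: 170 mm diameter, 24 mm thick, its axle along the stand's x, 178 mm towards +y from the clip and 125 mm above the table; a green motor (120 mm diameter, 200 mm long, from x = 25 mm) and a second like wheel (x = 250 mm) follow on the same axle towards the stand's +x
- jaw (a joint): the sprung orange jaw on the clip's +x side, hinged along the stand's y, 60 mm up: angle in rad, 0 shut (sprung), up to 0.45 open. Its two fingers, 10 mm wide at y = +-56 mm and 131 mm high, have sloping noses that overhang the slot above a seated rod and yield outward by about 0.1 rad when a rod is pushed down on them with 6 to 15 N
- nose (a point): the lower edge of the jaw's noses, midway between the two fingers, 108 mm above the table when shut
- panel: the grey switch box, fixed, 80 x 220 x 45 mm high, with four buttons in a row along its y at 50 mm spacing in any colour order; origin on the table under its middle
- blue (a joint): the blue push button (dust extractor on): press travel in m, 0 up, 0.006 fully down, about 5 N; it springs back
- blue_top (a point): centre of the top face of the blue button (28 mm across, on a 44 mm black round base) with the button up, 63 mm above the table; z is up
- green (a joint): the green push button (wheel start): press travel in m, 0 up, 0.006 fully down, about 5 N; it springs back
- green_top (a point): centre of the top face of the green button (28 mm across, on a 44 mm black round base) with the button up, 63 mm above the table; z is up
- yellow (a joint): the yellow push button (not to be pressed): press travel in m, 0 up, 0.006 fully down, about 5 N; it springs back
- yellow_top (a point): centre of the top face of the yellow button (28 mm across, on a 44 mm black round base) with the button up, 63 mm above the table; z is up
- red (a joint): the red push button (stop, not to be pressed): press travel in m, 0 up, 0.006 fully down, about 5 N; it springs back
- red_top (a point): centre of the top face of the red button (28 mm across, on a 44 mm black round base) with the button up, 63 mm above the table; z is up
- white_rod: bystander: white ceramic honing rod with a blue handle, the same shape as the dressing rod; it lies in another notch of the rest; origin on the axis 72 mm from the tip, x towards the tip
- file_rod: bystander: bright steel file rod with a red handle, the same shape as the dressing rod; it lies in another notch of the rest; origin on the axis 72 mm from the tip, x towards the tip
- tin: bystander: orange tin, 60 mm diameter, 75 mm high, origin at its underside's centre
- oil: bystander: amber oil bottle, 54 mm diameter, 170 mm high, origin at its underside's centre
- stone: bystander: brown-red whetstone 50 x 150 x 25 mm high, origin at its underside's centre
- knife: bystander: paring knife with a brown wooden handle, 140 mm long, 20 mm high, lying along its x; origin underneath between handle and blade
- mug: bystander: blue mug, 76 mm diameter, 85 mm high, origin at its underside's centre
There are look-alikes about, which are no part of the job. What is shaped like the dresser but pink or turquoise is not meant.

How it is judged:
By the outcome, as a careful person would: the job done as asked, in the order asked, and still so for the second after the job is handed in, with the robot touching nothing.
It also fails if it takes over 56 s, if anything falls off the work surface, if the arm or the gripper's body presses on something with over 40 N, if the wrist force passes 120 N, or if a joint passes its speed limit or range.

## Working session

There is one attempt and no reset: what is moved stays moved. The work goes in short steps, Python scripts to look and compute and a tool call to move; the robot and the scene stay as the last step left them, time stands still between calls to the robot, and variables do not carry over. Pictures are saved under pics/ and viewed, at most 10 in all, crops included, and the job is handed in when it is done.

Besides the shell and the picture viewer there is one more tool, called as a command line: name --pt "numbers of a row" for each row, then --argument value for the rest. carry_out: Moves the arm, as the interface text tells. Its arguments: {"type":"object","properties":{"jaw":{"type":"array","items":{"type":"number"}},"delta_pos":{"type":"array","items":{"type":"array","items":{"type":"number"}}},"roll":{"type":"array","items":{"type":"number"}},"force":{"type":"number"}},"required":["jaw","delta_pos","roll"]}

```bash
mkdir -p pics; ls; python3 - <<'E'
from workcell import *
import cv2
for n in("top","scene"):
    f=grab_frame(n); cv2.imwrite(f"pics/{n}0.png",cv2.resize(f["frame"][:,:,::-1],(800,600),interpolation=cv2.INTER_CUBIC))
    cv2.imwrite(f"raw_{n}.png",f["frame"][:,:,::-1])
    import pickle; d=dict(f); d.pop("frame"); pickle.dump(d,open(n+".pkl","wb")); print(d)
s=get_state(); print(s)
E
```

```text
pics
{'mtx': array([[355.91529921,   0.        , 260.01712785],
       [  0.        , 355.91529921, 193.2372463 ],
       [  0.        ,   0.        ,   1.        ]]), 'distortion': array([0.0020611, 0.       , 0.       , 0.       , 0.       ]), 'rvec': array([ 2.10738518, -2.13122911,  0.19364999]), 'tvec': array([9.91786931e-04, 4.98853459e-01, 1.28448752e+00])}
{'mtx': array([[432.2363433 ,   0.        , 254.92271415],
       [  0.        , 432.2363433 , 190.58081149],
       [  0.        ,   0.        ,   1.        ]]), 'distortion': array([0.04023105, 0.        , 0.        , 0.        , 0.        ]), 'rvec': array([ 2.13319196,  1.48162364, -0.48706789]), 'tvec': array([-0.15561833, -0.32877495,  1.65806023])}
{'time': 0.1, 'joints': array([-1.28861007e+00,  3.51209266e-01,  1.65235650e+00, -8.99412559e-06,
        1.13910065e+00, -8.45787422e-02]), 'joint_vel': array([-0.00041389, -0.00264177, -0.00162816, -0.00093953, -0.00098555,
        0.00022361]), 'joint_torque': array([ 5.49593969e-04, -4.98026812e+01, -2.85703576e+01,  7.00465101e-02,
        2.39743089e-02, -5.62016157e-05]), 'eef_pos': array([ 0.19717431, -0.51310829,  0.21814189]), 'orientation': array([[ 9.33490953e-01,  3.58600817e-01, -3.06840627e-04],
       [ 3.58600938e-01, -9.33490390e-01,  1.02901599e-03],
       [ 8.25731971e-05, -1.07061045e-03, -9.99999423e-01]]), 'contact_force': array([-0.44323792, -0.1067876 , -0.48732169]), 'moment': array([-0.02144676,  0.02948542,  0.08658267]), 'finger_force': 0.0, 'gripper_width': 0.9960247737863488}
```

View pics/top0.png

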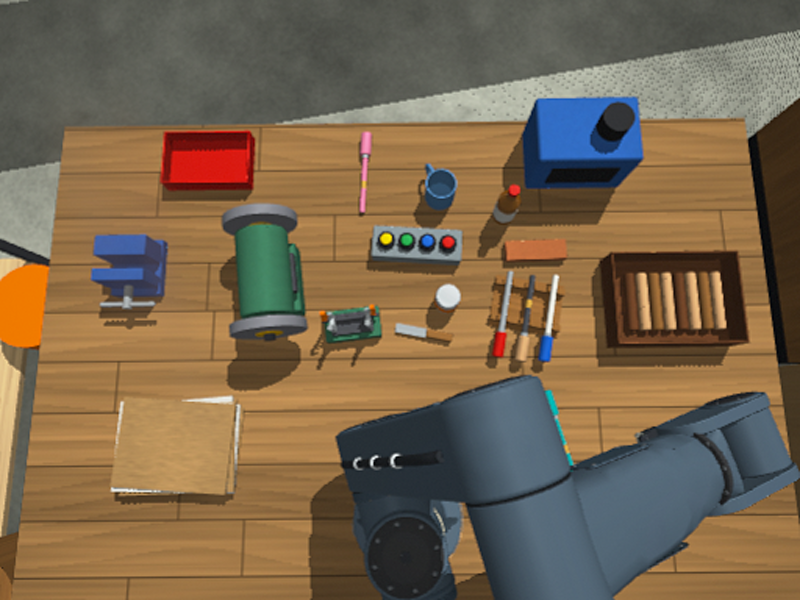

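View pics/scene0.png

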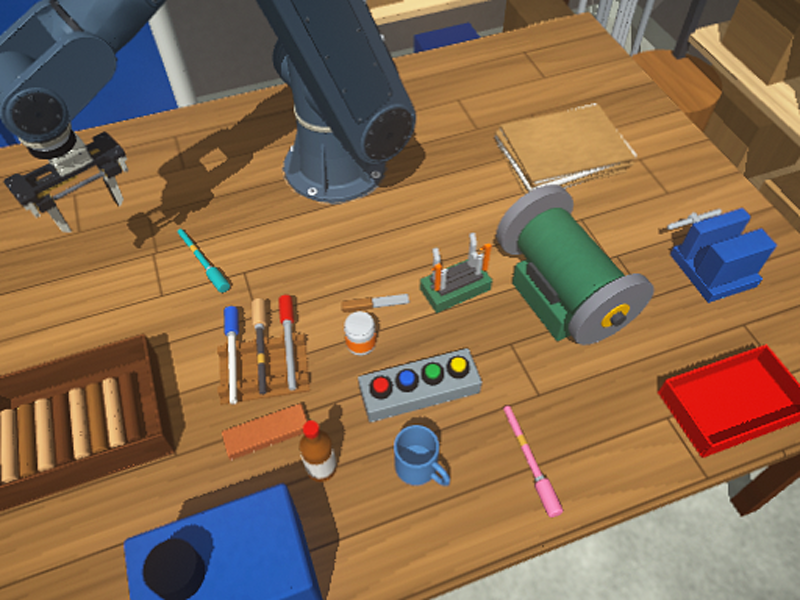

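Top view (800×600): dresser in the rest's middle notch, band ≈(529,304), handle end ≈(522,358). Clip ≈(352,325), left of it the near wheel ≈(268,327). Buttons from left: yellow (386,240), green (407,241), blue (428,242), red (449,242). I'll enlarge.

```bash
python3 - <<'E'
import cv2,numpy as np
t=cv2.imread("raw_top.png");s=cv2.imread("raw_scene.png")
r=lambda i,x,y,w,h,k:cv2.resize(i[y:y+h,x:x+w],None,fx=k,fy=k,interpolation=cv2.INTER_CUBIC)
# top: left stand, right rods; 
a=r(t,196,186,66,50,6); b=r(t,306,166,66,74,6)
A=np.zeros((600,800,3),np.uint8);A[:a.shape[0],:a.shape[1]]=a;A[:b.shape[0],400:400+b.shape[1]]=b
cv2.imwrite("pics/c_top.png",A)
a=r(s,262,142,66,60,6); b=r(s,136,184,66,78,6)
A=np.zeros((600,800,3),np.uint8);A[:a.shape[0],:a.shape[1]]=a;A[:b.shape[0],400:400+b.shape[1]]=b
cv2.imwrite("pics/c_scene.png",A)
E
```

```text
(no output)
```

View pics/c_top.png

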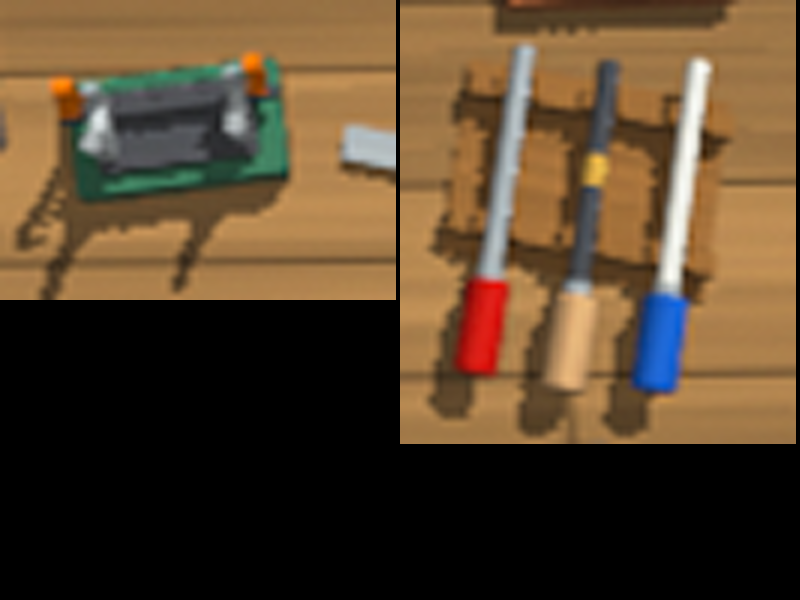

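View pics/c_scene.png

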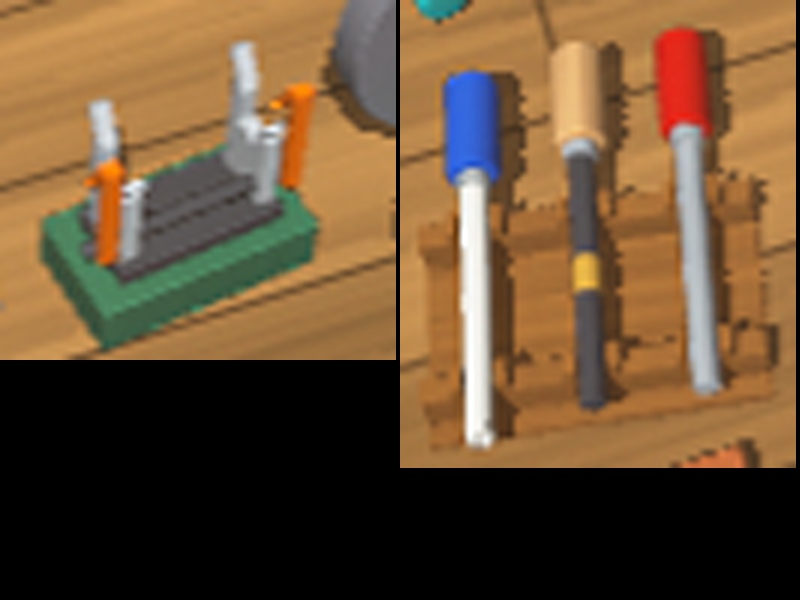

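```bash
cat > h.py <<'E'
import cv2,numpy as np,pickle
C={n:pickle.load(open(n+".pkl","rb")) for n in("top","scene")}
def proj(n,P):
    c=C[n];return cv2.projectPoints(np.float64(P).reshape(-1,1,3),c["rvec"],c["tvec"],c["mtx"],c["distortion"])[0][:,0]
def onz(n,uv,z):
    c=C[n];R=cv2.Rodrigues(c["rvec"])[0];o=-R.T@c["tvec"]
    p=cv2.undistortPoints(np.float64(uv).reshape(-1,1,2),c["mtx"],c["distortion"])[:,0]
    d=np.c_[p,np.ones(len(p))]@R
    return o+d*((z-o[2])/d[:,2])[:,None]
def crop(cx,cy,x0,y0,k=6): return [(cx+.5)/k-.5+x0,(cy+.5)/k-.5+y0]
E
python3 - <<'E'
from h import *
np.set_printoptions(precision=4,suppress=True)
for n in C:
    R=cv2.Rodrigues(C[n]["rvec"])[0];print(n,-R.T@C[n]["tvec"])
T=lambda x,y:crop(x-400,y,306,166); S=lambda x,y:crop(x-400,y,136,184)
print("dresser band,tip,handle")
print(onz("top",[T(595,170),T(609,62),T(566,389)],.031))
print(onz("scene",[S(587,272),S(594,405),S(576,42)],.031))
for n,P in(("top",[(386,240),(407,241),(428,242),(449,242)]),("scene",[(458,364),(432,372),(407,378),(381,385)])):
    print(n,onz(n,[[(x+.5)*.64-.5,(y+.5)*.64-.5] for x,y in P],.063))
T=lambda x,y:crop(x,y,196,186); S=lambda x,y:crop(x,y,262,142)
print("jaw tops",onz("top",[T(68,92),T(255,68)],.131),onz("scene",[S(300,90),S(111,167)],.131))
print("-x lips",onz("scene",[S(243,45),S(103,105)],.137))
print("+x lips",onz("scene",[S(268,125),S(135,187)],.111))
q=lambda x,y:[(x+.5)*.64-.5,(y+.5)*.64-.5]
print("wheels L/R",onz("top",[q(229,328),q(308,328),q(222,222),q(298,215)],.125))
E
```

```text
top [ 0.2488 -0.012   1.3553]
scene [ 1.2125 -0.2674  1.1575]
dresser band,tip,handle
[[ 0.4958 -0.2996  0.031 ]
 [ 0.5656 -0.3121  0.031 ]
 [ 0.3583 -0.2746  0.031 ]]
[[ 0.4939 -0.2989  0.031 ]
 [ 0.5682 -0.3131  0.031 ]
 [ 0.3528 -0.2712  0.031 ]]
top [[ 0.6496  0.0434  0.063 ]
 [ 0.6464 -0.0074  0.063 ]
 [ 0.6432 -0.058   0.063 ]
 [ 0.6426 -0.1087  0.063 ]]
scene [[ 0.6563  0.0423  0.063 ]
 [ 0.6551 -0.0092  0.063 ]
 [ 0.6506 -0.0568  0.063 ]
 [ 0.6474 -0.1062  0.063 ]]
jaw tops [[0.4577 0.1806 0.131 ]
 [0.4706 0.0717 0.131 ]] [[0.4629 0.1829 0.131 ]
 [0.4752 0.0732 0.131 ]]
-x lips [[0.4293 0.1653 0.137 ]
 [0.4408 0.0826 0.137 ]]
+x lips [[0.464  0.1663 0.111 ]
 [0.4772 0.0864 0.111 ]]
wheels L/R [[0.43   0.3928 0.125 ]
 [0.4279 0.2159 0.125 ]
 [0.6787 0.4214 0.125 ]
 [0.6934 0.2452 0.125 ]]
```

```bash
cat > ov.py <<'E'
from h import *
import sys
x0,y0,a=map(float,sys.argv[1:4])
def W(P): P=np.float64(P);c,s=np.cos(a),np.sin(a);return np.c_[x0+c*P[:,0]-s*P[:,1],y0+s*P[:,0]+c*P[:,1],P[:,2]]
A=np.zeros((600,800,3),np.uint8);t=np.linspace(0,2*np.pi,80)
for n,(u,v,w,h,k),ox in(("top",(135,125,125,100,3.2),0),("scene",(262,110,165,115,2.4),400)):
    for part in(0,1):
        if part: u,v,w,h,k=(196,186,66,50,6) if n=="top" else (262,142,66,50,6)
        im=cv2.imread(f"raw_{n}.png")[v:v+h,u:u+w];im=cv2.resize(im,None,fx=k,fy=k,interpolation=cv2.INTER_CUBIC)
        def ln(P,col,closed=False):
            p=(proj(n,W(P))-[u,v]+.5)*k-.5;cv2.polylines(im,[np.round(p*8).astype(np.int32)],closed,col,1,cv2.LINE_AA,3)
        if not part:
            for x in(-.012,.012,.238,.262): ln([[x,.178+.085*np.cos(q),.125+.085*np.sin(q)] for q in t],(0,255,255))
        else:
            for y in(-.047,-.037,.037,.047):
                ln([[-.009,y,.114],[-.009,y,.09],[.009,y,.09],[.009,y,.1]],(0,255,255))
            for y in(-.061,-.051,.051,.061): ln([[.02,y,.131],[.02,y,.06]],(255,0,255))
        Y=300*part;hh=min(300,im.shape[0]);ww=min(400,im.shape[1]);A[Y:Y+hh,ox:ox+ww]=im[:hh,:ww]
cv2.imwrite(sys.argv[4],A)
E
python3 ov.py 0.450 0.1265 0.112 pics/ov1.png
```

```text
(no output)
```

View pics/ov1.png

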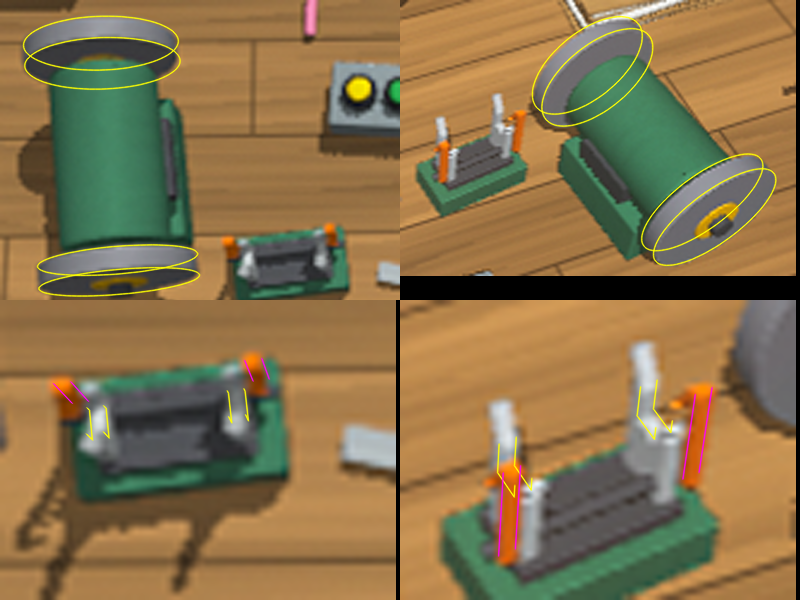

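carry_out --jaw '[0.4,0.4,0.4,0.4,0.4]' --pt "0 0 0" --pt "0 0 0" --pt "0 0 0" --pt "0 0 0" --pt "0 0 0" --roll '[0.111,0.111,0.111,0.11,0.11]' --force 50

```text
time: 0.52
eef_pos: [0.1972, -0.5132, 0.2183]
orientation: [[0.982, -0.191, -0.0], [-0.191, -0.982, 0.001], [-0.0, -0.001, -1.0]]
contact_force: [1.2, 0.1, 0.5]
gripper_width: 0.689
finger_force: 0.0
```

carry_out --jaw '[0.4,0.4,0.4,0.4,0.4,0.4,0.4,0.4,0.4,0.4]' --pt "0.028 -0.029 0" --pt "0.028 -0.029 0" --pt "0.028 -0.029 0" --pt "0.028 -0.029 0" --pt "0.028 -0.029 0" --pt "0.028 -0.029 0" --pt "0.028 -0.029 0" --pt "0.028 -0.029 0" --pt "0.029 -0.033 0.03" --pt "0 0 0.03" --roll '[0,0,0,0,0,0,0,0,0,0]'

```text
time: 1.35
eef_pos: [0.4922, -0.3028, 0.1661]
orientation: [[0.983, -0.181, 0.005], [-0.181, -0.983, -0.002], [0.005, 0.001, -1.0]]
contact_force: [-0.1, 0.1, -0.2]
gripper_width: 0.399
finger_force: 0.0
```

carry_out --jaw '[0.4,0.4,0.4]' --pt "0 0 0.03" --pt "0 0 0" --pt "0 0 0" --roll '[0,0,0]'

```text
time: 1.6
eef_pos: [0.4869, -0.3053, 0.1345]
orientation: [[0.983, -0.185, -0.002], [-0.185, -0.983, 0.002], [-0.003, -0.001, -1.0]]
contact_force: [0.6, -1.6, -0.2]
gripper_width: 0.401
finger_force: 0.0
```

```bash
python3 - <<'E'
from workcell import *
import cv2,numpy as np
t=grab_frame("top")["frame"];s=grab_frame("scene")["frame"]
a=cv2.resize(t[160:235,300:366],None,fx=6,fy=6,interpolation=cv2.INTER_CUBIC)
b=cv2.resize(s[150:250,130:196],None,fx=6,fy=6,interpolation=cv2.INTER_CUBIC)
A=np.zeros((600,800,3),np.uint8);A[:450,:396]=a;A[:600,400:796]=b
cv2.imwrite("pics/near.png",A[:,:,::-1]);st=get_state();print(st["eef_pos"],st["orientation"][:,0],st["gripper_width"],st["joints"],st["contact_force"])
E
```

```text
[ 0.48792508 -0.30646614  0.13687687] [ 0.9826053  -0.18569743  0.00181641] 0.39952324255058197 [-6.41623738e-01  4.91175162e-01  1.65958853e+00  1.73882735e-05
  9.88814084e-01  1.11594574e+00] [-0.35344378 -0.33853618 -0.09604477]
```

View pics/near.png

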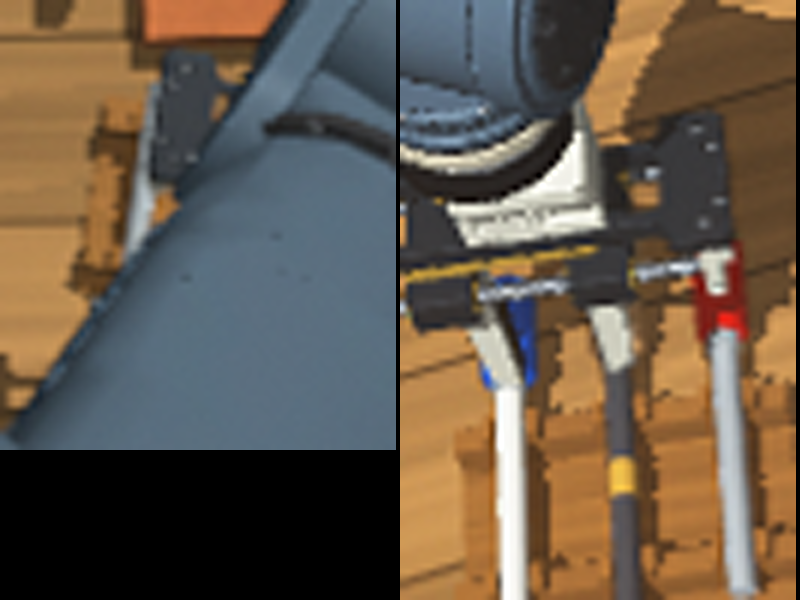

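The gripper hangs over the dresser, the middle rod (band at ≈(622,475) in the scene crop), with the fingers straddling its line and clear of the neighbours. Fine correction and descent follow.

carry_out --jaw '[0.4,0.4,0.4,0.4,0.4,0.4,0.4,0.4]' --pt "0.0055 -0.008 0" --pt "0 0 0.025" --pt "0 0 0.025" --pt "0 0 0.025" --pt "0 0 0.025" --pt "0 0 0.015" --pt "0 0 0" --pt "0 0 0" --roll '[0,0,0,0,0,0,0,0]'

```text
time: 2.37
eef_pos: [0.495, -0.299, 0.0211]
orientation: [[0.983, -0.185, 0.001], [-0.185, -0.983, -0.0], [0.001, 0.0, -1.0]]
contact_force: [0.8, 0.9, 0.3]
gripper_width: 0.395
finger_force: 0.0
```

```bash
python3 - <<'E'
from workcell import *
import numpy as np
st=[]
for i in range(3):
    grab_frame("top"); st.append(get_state()["eef_pos"])
print(np.mean(st,0),np.std(st,0),get_state()["orientation"])
E
```

```text
[ 0.49537278 -0.29939468  0.02192184] [3.79164481e-05 5.82591279e-05 1.02451024e-04] [[ 0.98268933 -0.18524572  0.00238865]
 [-0.18524203 -0.98269148 -0.00168443]
 [ 0.00265934  0.0012128  -0.99999573]]
```

carry_out --jaw '[0.4,0.4,0,0,0,0,0,0,0]' --pt "0 0 0.01" --pt "0 0 0" --pt "0 0 0" --pt "0 0 0" --pt "0 0 0" --pt "0 0 0" --pt "0 0 0" --pt "0 0 0" --pt "0 0 0" --roll '[0,0,0,0,0,0,0,0,0]' --force 20

```text
time: 3.27
eef_pos: [0.4944, -0.2989, 0.0103]
orientation: [[0.983, -0.185, 0.0], [-0.185, -0.983, -0.0], [0.0, 0.0, -1.0]]
contact_force: [0.2, 0.6, 1.1]
gripper_width: 0.143
finger_force: 20.0
```

carry_out --jaw '[0,0,0,0]' --pt "0 0 0" --pt "0 0 0" --pt "0 0 0" --pt "0 0 0" --roll '[0,0,0,0]' --force 55

```text
time: 3.6
eef_pos: [0.4944, -0.2989, 0.0102]
orientation: [[0.983, -0.185, 0.0], [-0.185, -0.983, -0.0], [0.0, 0.0, -1.0]]
contact_force: [0.2, -0.8, 2.1]
gripper_width: 0.136
finger_force: 55.0
```

carry_out --jaw '[0,0,0,0,0,0,0,0,0,0]' --pt "0 0 -0.01" --pt "0 0 -0.02" --pt "0 0 -0.03" --pt "0 0 -0.03" --pt "0 0 -0.03" --pt "0 0 -0.03" --pt "0 0 -0.03" --pt "0 0 -0.03" --pt "0 0 -0.015" --pt "0 0 0" --roll '[0,0,0,0,0,0,0,0,0,0]'

```text
time: 4.43
eef_pos: [0.4953, -0.2995, 0.2391]
orientation: [[0.983, -0.185, 0.005], [-0.185, -0.983, -0.003], [0.005, 0.002, -1.0]]
contact_force: [-0.5, -0.2, -2.2]
gripper_width: 0.136
finger_force: 55.0
```

```bash
python3 - <<'E'
from workcell import *
import cv2,numpy as np
s=grab_frame("scene")["frame"]
cv2.imwrite("pics/lift.png",cv2.resize(s[60:260,100:360],(780,600),interpolation=cv2.INTER_CUBIC)[:,:,::-1]);st=get_state();print(st["eef_pos"],st["gripper_width"],st["contact_force"],st["moment"])
E
```

```text
[ 0.49455561 -0.29898947  0.23651581] 0.137020427720502 [ 0.77748931  0.22168358 -2.58946118] [ 0.0329726  -0.09356276  0.00063709]
```

View pics/lift.png

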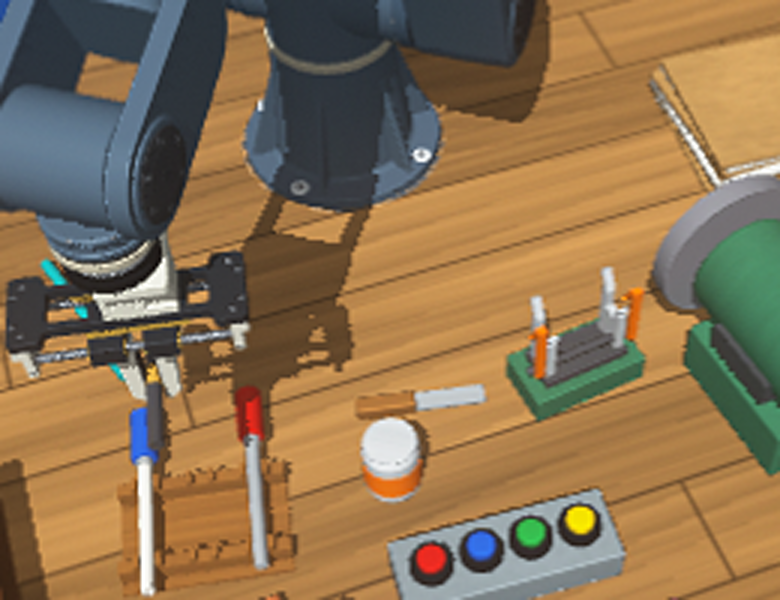

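The dresser hangs in the gripper, band ≈(153,378) between the fingers, tip ≈(155,447); the other rods are undisturbed. I check the level numerically.

```bash
python3 - <<'E'
from h import *
b=np.array([.4945,-.299,.2575]);d=np.array([.9827,-.185,0])
for z in(.2555,.2575):
  for p in(-.15,-.08,0,.08):
    x=d*np.cos(p)+np.array([0,0,np.sin(p)])
    b[2]=z;print(z,p,((proj("scene",[b,b+.072*x])-[100,60]+.5)*3-.5).round(1).tolist())
E
```

```text
0.2555 -0.15 [[155.2, 376.1], [160.4, 451.2]]
0.2555 -0.08 [[155.2, 376.1], [159.2, 448.5]]
0.2555 0 [[155.2, 376.1], [157.8, 444.9]]
0.2555 0.08 [[155.2, 376.1], [156.3, 440.9]]
0.2575 -0.15 [[154.8, 374.7], [159.9, 449.9]]
0.2575 -0.08 [[154.8, 374.7], [158.7, 447.2]]
0.2575 0 [[154.8, 374.7], [157.3, 443.6]]
0.2575 0.08 [[154.8, 374.7], [155.8, 439.6]]
```

carry_out --jaw '[0,0,0,0,0,0,0,0,0,0]' --pt "0 0 0" --pt "0 0 0" --pt "0 0 0" --pt "0 0 0" --pt "0 0 0" --pt "0 0 0" --pt "0 0 0" --pt "0 0 0" --pt "0 0 0" --pt "0 0 0" --roll '[-0.09,-0.12,-0.12,-0.12,-0.12,-0.12,-0.12,-0.12,-0.12,-0.12]'

```text
time: 5.32
eef_pos: [0.4935, -0.2983, 0.233]
orientation: [[0.549, 0.836, -0.003], [0.836, -0.549, 0.002], [0.0, -0.004, -1.0]]
contact_force: [0.3, 0.3, -1.3]
gripper_width: 0.133
finger_force: 55.0
```

carry_out --jaw '[0,0,0,0,0,0,0,0]' --pt "0 0 0" --pt "0 0 0" --pt "0 0 0" --pt "0 0 0" --pt "0 0 0" --pt "0 0 0" --pt "0 0 0" --pt "0 0 0" --roll '[-0.12,-0.12,-0.12,-0.12,-0.12,-0.1,0,0]'

```text
time: 5.98
eef_pos: [0.4938, -0.2984, 0.2337]
orientation: [[-0.11, 0.994, -0.002], [0.994, 0.11, 0.002], [0.002, -0.002, -1.0]]
contact_force: [0.3, -1.0, -1.5]
gripper_width: 0.134
finger_force: 55.0
```

carry_out --jaw '[0,0,0,0,0,0,0,0,0,0]' --pt "0.015 0 0" --pt "0.025 0 0" --pt "0.03 0 0" --pt "0.03 0 0" --pt "0.03 0 0" --pt "0.03 0 0" --pt "0.03 0 0" --pt "0.03 0 0" --pt "0.03 0 0" --pt "0.03 0 0" --roll '[0,0,0,0,0,0,0,0,0,0]'

```text
time: 6.82
eef_pos: [0.4616, -0.0186, 0.2348]
orientation: [[-0.11, 0.994, -0.001], [0.994, 0.11, 0.0], [0.0, -0.0, -1.0]]
contact_force: [1.1, -0.1, -1.7]
gripper_width: 0.135
finger_force: 55.0
```

carry_out --jaw '[0,0,0,0,0,0,0,0,0]' --pt "0.03 0 0" --pt "0.03 0 0" --pt "0.03 0 0" --pt "0.03 0 0" --pt "0.02 0 0" --pt "0.01 0 0" --pt "0 0 0" --pt "0 0 0" --pt "0 0 0" --roll '[0,0,0,0,0,0,0,0,0]'

```text
time: 7.57
eef_pos: [0.4458, 0.1276, 0.235]
orientation: [[-0.111, 0.994, -0.0], [0.994, 0.111, -0.0], [-0.0, -0.0, -1.0]]
contact_force: [0.5, -0.5, -2.3]
gripper_width: 0.135
finger_force: 55.0
```

carry_out --jaw '[0,0,0,0,0,0,0]' --pt "-0.0016 0.004 0.01" --pt "0 0 0.025" --pt "0 0 0.025" --pt "0 0 0.025" --pt "0 0 0.016" --pt "0 0 0" --pt "0 0 0" --roll '[0,0,0,0,0,0,0]'

```text
time: 8.15
eef_pos: [0.4499, 0.1265, 0.1336]
orientation: [[-0.111, 0.994, -0.002], [0.994, 0.111, -0.0], [-0.0, -0.002, -1.0]]
contact_force: [0.1, -0.6, -1.3]
gripper_width: 0.138
finger_force: 55.0
```

```bash
python3 - <<'E'
from workcell import *
import cv2,numpy as np
s=grab_frame("scene")["frame"];t=grab_frame("top")["frame"]
cv2.imwrite("raw_scene2.png",s[:,:,::-1])
b=cv2.resize(s[110:210,245:345],(600,600),interpolation=cv2.INTER_CUBIC)
cv2.imwrite("pics/above.png",b[:,:,::-1]);st=get_state();print(st["eef_pos"],st["gripper_width"],st["contact_force"],st["moment"])
E
```

```text
[0.45076296 0.12698257 0.13497218] 0.13816502537877798 [-0.59054781 -0.33549446 -1.95999499] [-0.04601406 -0.05643336  0.01850841]
```

View pics/above.png

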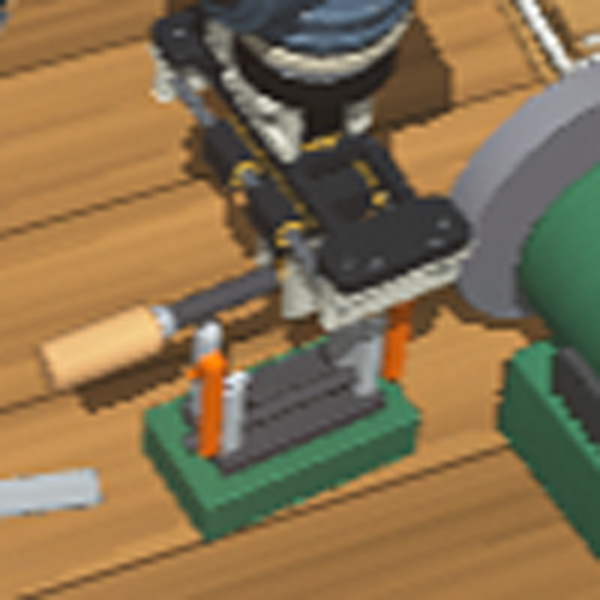

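The rod sits level just above the clip, tip side towards the wheel, its axis over the slot between the tall lip (≈(205,335)) and the orange finger (≈(210,365)). Descending with a force check.

carry_out --jaw '[0,0,0,0,0,0]' --pt "0 0 0.006" --pt "0 0 0.006" --pt "0 0 0.006" --pt "0 0 0.005" --pt "0 0 0" --pt "0 0 0" --roll '[0,0,0,0,0,0]' --force 60

```text
time: 8.75
eef_pos: [0.4498, 0.1273, 0.1108]
orientation: [[-0.113, 0.994, -0.001], [0.994, 0.113, -0.0], [-0.0, -0.001, -1.0]]
contact_force: [0.5, -0.5, -2.3]
gripper_width: 0.139
finger_force: 60.0
```

carry_out --jaw '[0,0,0,0]' --pt "0 0 0.004" --pt "0 0 0.004" --pt "0 0 0" --pt "0 0 0" --roll '[0,0,0,0]'

```text
time: 9.08
eef_pos: [0.4499, 0.1273, 0.1029]
orientation: [[-0.113, 0.994, -0.0], [0.994, 0.113, -0.0], [-0.0, -0.0, -1.0]]
contact_force: [0.1, 0.5, -1.7]
gripper_width: 0.138
finger_force: 60.0
```

carry_out --jaw '[0,0,0,0]' --pt "0 0 0.004" --pt "0 0 0.004" --pt "0 0 0" --pt "0 0 0" --roll '[0,0,0,0]'

```text
time: 9.42
eef_pos: [0.4497, 0.1272, 0.0948]
orientation: [[-0.113, 0.994, -0.001], [0.994, 0.113, -0.0], [-0.0, -0.001, -1.0]]
contact_force: [-1.3, -0.1, -3.2]
gripper_width: 0.135
finger_force: 60.0
```

carry_out --jaw '[0,0,0,0]' --pt "0 0 0.004" --pt "0 0 0.004" --pt "0 0 0" --pt "0 0 0" --roll '[0,0,0,0]'

```text
time: 9.75
eef_pos: [0.4496, 0.1273, 0.0867]
orientation: [[-0.113, 0.994, -0.001], [0.994, 0.113, -0.0], [-0.0, -0.001, -1.0]]
contact_force: [-3.4, -0.4, -2.1]
gripper_width: 0.132
finger_force: 60.0
```

carry_out --jaw '[0,0,0,0]' --pt "0 0 0.003" --pt "0 0 0.003" --pt "0 0 0" --pt "0 0 0" --roll '[0,0,0,0]'

```text
time: 10.08
eef_pos: [0.4496, 0.1272, 0.0806]
orientation: [[-0.113, 0.994, -0.001], [0.994, 0.113, -0.0], [-0.0, -0.001, -1.0]]
contact_force: [-1.5, 0.0, -8.5]
gripper_width: 0.136
finger_force: 60.0
```

carry_out --jaw '[0,0,0,0]' --pt "0 0 0.002" --pt "0 0 0.002" --pt "0 0 0" --pt "0 0 0" --roll '[0,0,0,0]'

```text
time: 10.42
eef_pos: [0.4504, 0.1273, 0.0773]
orientation: [[-0.113, 0.994, 0.001], [0.994, 0.113, 0.0], [0.0, 0.001, -1.0]]
contact_force: [0.2, -0.7, -2.1]
gripper_width: 0.134
finger_force: 60.0
```

carry_out --jaw '[0,0,0,0]' --pt "0 0 0.001" --pt "0 0 0.001" --pt "0 0 0" --pt "0 0 0" --roll '[0,0,0,0]'

```text
time: 10.75
eef_pos: [0.4505, 0.1274, 0.0761]
orientation: [[-0.113, 0.994, 0.001], [0.994, 0.113, 0.0], [0.0, 0.001, -1.0]]
contact_force: [-3.4, -1.3, 11.4]
gripper_width: 0.136
finger_force: 60.0
```

```bash
python3 - <<'E'
from workcell import *
import cv2,numpy as np
s=grab_frame("scene")["frame"]
cv2.imwrite("raw_scene3.png",s[:,:,::-1])
b=cv2.resize(s[135:205,240:340],(800,560),interpolation=cv2.INTER_CUBIC)
cv2.imwrite("pics/seat.png",b[:,:,::-1]);st=get_state();print(st["eef_pos"],st["gripper_width"],st["contact_force"],st["moment"])
E
```

```text
[0.45050513 0.12739685 0.07602814] 0.13571267029436307 [-3.28565742 -0.98786495 11.49715494] [-0.10852975  0.49571626 -0.00714012]
```

View pics/seat.png

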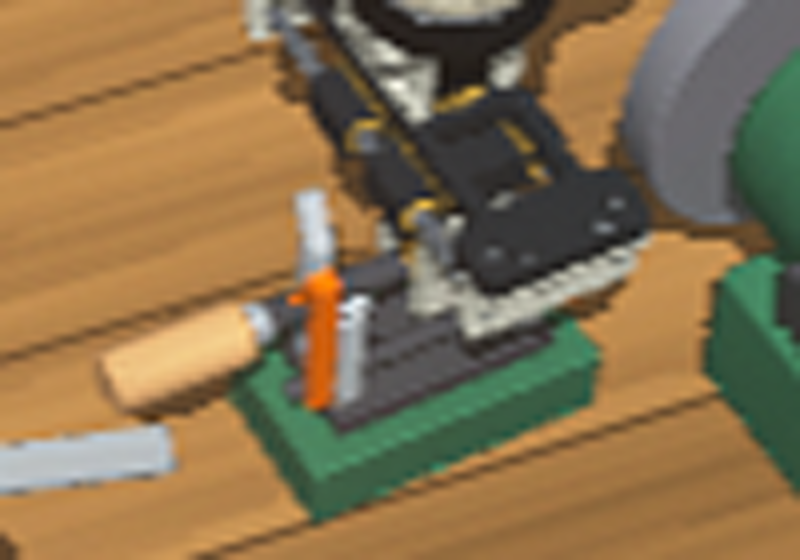

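Rod is low in the clip, the orange finger stands upright beside it, and ~13 N of upward reaction shows bottom contact at the expected height. Nudge home, release slightly and rise.

carry_out --jaw '[0,0,0.175,0.175,0.175,0.175,0.175,0.175]' --pt "0 0 0.0007" --pt "0 0 0" --pt "0 0 0" --pt "0 0 0" --pt "0 0 0" --pt "0 0 0" --pt "0 0 0" --pt "0 0 0" --roll '[0,0,0,0,0,0,0,0]'

```text
time: 11.47
eef_pos: [0.45, 0.1273, 0.0743]
orientation: [[-0.113, 0.994, -0.0], [0.994, 0.113, -0.0], [0.0, -0.0, -1.0]]
contact_force: [-0.6, 0.1, 0.0]
gripper_width: 0.174
finger_force: 0.0
```

```bash
python3 - <<'E'
from workcell import *
st=get_state();print(st["eef_pos"],st["gripper_width"],st["finger_force"],st["contact_force"],st["moment"],st["joints"])
E
```

```text
[0.44998756 0.12728034 0.07434687] 0.17406258282600767 0.0 [-0.64161652  0.09608879  0.00177181] [-0.02377532 -0.12604517  0.09029881] [1.76037960e-01 4.24005082e-01 1.97834200e+00 3.67150555e-05
 7.39394230e-01 6.30673007e-02]
```

carry_out --jaw '[0.175,0.175,0.175,0.175,0.175,0.175,0.175,0.175,0.175,0.175]' --pt "0 0 -0.005" --pt "0 0 -0.01" --pt "0 0 -0.02" --pt "0 0 -0.025" --pt "0 0 -0.03" --pt "0 0 -0.03" --pt "0 0 -0.03" --pt "0 0 -0.03" --pt "0 0 0" --pt "-0.02 0 0" --roll '[0,0,0,0,0,0,0,0,0,0]'

```text
time: 12.3
eef_pos: [0.4527, 0.1089, 0.2567]
orientation: [[-0.115, 0.993, 0.004], [0.993, 0.115, 0.001], [0.001, 0.004, -1.0]]
contact_force: [-0.4, -1.5, -0.4]
gripper_width: 0.173
finger_force: 0.0
```

carry_out --jaw '[0,0,0,0,0,0,0,0,0,0]' --pt "-0.035 0 0" --pt "-0.035 0 0" --pt "-0.035 0 0" --pt "-0.035 0 0" --pt "-0.035 0 0" --pt "-0.035 0 0" --pt "-0.035 0 0" --pt "-0.035 0 0" --pt "-0.02 0 0" --pt "0 0 0" --roll '[0,0,0,0,0,0,0,0,0,0]'

```text
time: 13.13
eef_pos: [0.486, -0.1939, 0.2544]
orientation: [[-0.11, 0.994, 0.0], [0.994, 0.11, -0.001], [-0.001, -0.0, -1.0]]
contact_force: [0.0, 1.7, -0.4]
gripper_width: 0.008
finger_force: 0.0
```

```bash
python3 - <<'E'
from workcell import *
import cv2,numpy as np
s=grab_frame("scene")["frame"];t=grab_frame("top")["frame"]
A=np.zeros((600,800,3),np.uint8)
A[:400,:]=cv2.resize(s[150:200,240:340],(800,400),interpolation=cv2.INTER_CUBIC)
A[400:,:400]=cv2.resize(t[190:230,190:270],(400,200),interpolation=cv2.INTER_CUBIC)
A[400:,400:]=cv2.resize(t[135:180,220:310],(400,200),interpolation=cv2.INTER_CUBIC)
cv2.imwrite("pics/done1.png",A[:,:,::-1]);st=get_state();print(st["time"],st["eef_pos"],st["gripper_width"],st["contact_force"])
E
```

```text
13.2333 [ 0.4857231  -0.19073147  0.25435304] 0.004831176464967195 [-1.11241944  0.52339421 -0.77881568]
```

View pics/done1.png

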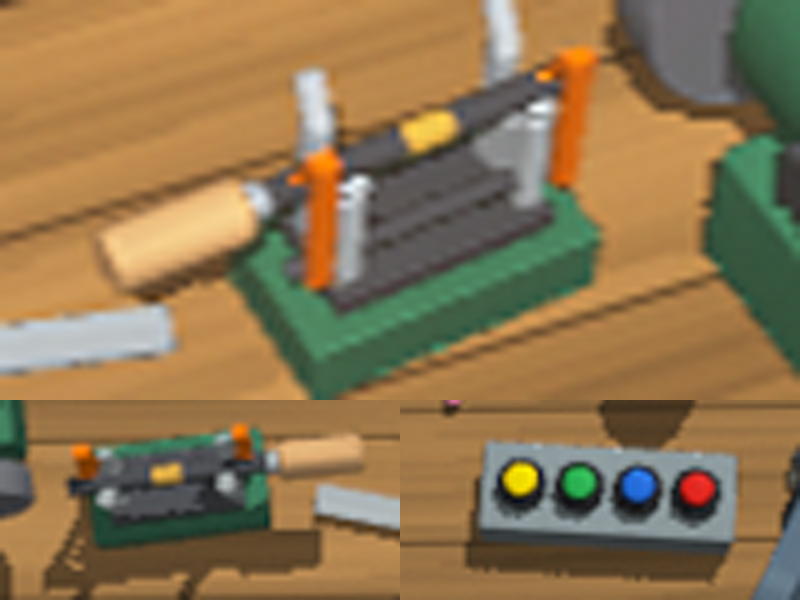

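The rod lies in both forks under the upright orange fingers, band at ≈(430,131) in the scene crop. The top crop shows the buttons yellow (521,480), green (580,483), blue (638,486), red (697,490). Now numbers for the band offset and buttons.

```bash
python3 - <<'E'
from h import *
np.set_printoptions(precision=4,suppress=True)
S=lambda x,y:[(x+.5)/8-.5+240,(y+.5)/8-.5+150]
T=lambda x,y:[(x+.5)/5-.5+190,(y-400+.5)/5-.5+190]
B=lambda x,y:[(x-400+.5)/(400/90)-.5+220,(y-400+.5)/(400/90)-.5+135]
a=.112;o=np.array([.45,.1265]);R=np.array([[np.cos(a),np.sin(a)],[-np.sin(a),np.cos(a)]])
f=lambda P:((P[:,:2]-o)@R.T)
print("band",f(onz("scene",[S(430,131)],.099)),f(onz("top",[T(167,473)],.101)))
print("jaw",f(onz("scene",[S(322,158),S(577,55)],.131)),f(onz("top",[T(85,456),T(241,436)],.131)))
print("handle end/shoulder",f(onz("scene",[S(117,260),S(255,205)],.097)),f(onz("top",[T(362,450),T(276,461)],.097)))
print("tip",f(onz("top",[T(70,487)],.097)))
print(onz("top",[B(521,480),B(580,483),B(638,486),B(697,490)],.063))
E
```

```text
band [[0.0041 0.0008]] [[0.0004 0.0011]]
jaw [[ 0.0183 -0.0563]
 [ 0.0188  0.0551]] [[ 0.0143  0.0539]
 [ 0.0149 -0.0558]]
handle end/shoulder [[ 0.0031 -0.1357]
 [ 0.0038 -0.0764]] [[ 0.0004 -0.1392]
 [ 0.0001 -0.077 ]]
tip [[-0.0004  0.0714]]
[[ 0.6528  0.0435  0.063 ]
 [ 0.6494 -0.0067  0.063 ]
 [ 0.6462 -0.0559  0.063 ]
 [ 0.642  -0.1059  0.063 ]]
```

carry_out --jaw '[0,0,0,0,0,0,0,0,0]' --pt "0.0164 0.025 0" --pt "0.0164 0.025 0" --pt "0.0164 0.025 0" --pt "0.0164 0.025 0" --pt "0.0164 0.025 0" --pt "0.0164 0.025 0" --pt "0.0164 0.025 0" --pt "0 0 0" --pt "0 0 0" --roll '[0,0,0,0,0,0,0,0,0]' --force 20

```text
time: 13.98
eef_pos: [0.647, -0.0545, 0.2541]
orientation: [[-0.116, 0.993, -0.001], [0.993, 0.116, 0.0], [0.0, -0.001, -1.0]]
contact_force: [0.2, -0.7, -0.1]
gripper_width: 0.005
finger_force: 0.0
```

carry_out --jaw '[0,0,0,0,0,0,0,0,0]' --pt "0 0 0.015" --pt "0 0 0.025" --pt "0 0 0.025" --pt "0 0 0.025" --pt "0 0 0.025" --pt "0 0 0.025" --pt "0 0 0.025" --pt "0 0 0" --pt "0 0 0" --roll '[0,0,0,0,0,0,0,0,0]'

```text
time: 14.73
eef_pos: [0.646, -0.0568, 0.0894]
orientation: [[-0.113, 0.994, -0.002], [0.994, 0.113, 0.0], [0.001, -0.002, -1.0]]
contact_force: [0.6, 0.2, 1.1]
gripper_width: 0.009
finger_force: 0.0
```

carry_out --jaw '[0,0,0,0]' --pt "0 0 0.012" --pt "0 0 0.011" --pt "0 0 0.003" --pt "0 0 0" --roll '[0,0,0,0]'

```text
time: 15.07
eef_pos: [0.6471, -0.0569, 0.0633]
orientation: [[-0.113, 0.994, 0.0], [0.994, 0.113, -0.0], [-0.0, 0.0, -1.0]]
contact_force: [-0.2, -0.0, 4.5]
gripper_width: 0.006
finger_force: 1.8
```

carry_out --jaw '[0,0,0,0]' --pt "0 0 0.003" --pt "0 0 0.002" --pt "0 0 0" --pt "0 0 0" --roll '[0,0,0,0]'

```text
time: 15.4
eef_pos: [0.6474, -0.0569, 0.061]
orientation: [[-0.113, 0.994, 0.001], [0.994, 0.113, -0.0], [-0.0, 0.001, -1.0]]
contact_force: [-9.7, 1.0, 22.9]
gripper_width: 0.005
finger_force: 11.2
```

carry_out --jaw '[0,0,0]' --pt "0 0 -0.002" --pt "0 0 0" --pt "0 0 0" --roll '[0,0,0]'

```text
time: 15.65
eef_pos: [0.6473, -0.0569, 0.0612]
orientation: [[-0.113, 0.994, 0.001], [0.994, 0.113, -0.0], [-0.0, 0.001, -1.0]]
contact_force: [-1.5, 0.9, 8.0]
gripper_width: 0.004
finger_force: 4.3
```

carry_out --jaw '[0,0,0]' --pt "0 0 -0.002" --pt "0 0 0" --pt "0 0 0" --roll '[0,0,0]'

```text
time: 15.9
eef_pos: [0.6473, -0.0569, 0.0627]
orientation: [[-0.113, 0.994, 0.001], [0.994, 0.113, -0.0], [-0.0, 0.001, -1.0]]
contact_force: [0.7, -0.5, 5.0]
gripper_width: 0.008
finger_force: 2.0
```

carry_out --jaw '[0,0,0]' --pt "0 0 -0.002" --pt "0 0 0" --pt "0 0 0" --roll '[0,0,0]'

```text
time: 16.15
eef_pos: [0.6472, -0.0569, 0.0645]
orientation: [[-0.113, 0.994, 0.001], [0.994, 0.113, -0.0], [-0.0, 0.001, -1.0]]
contact_force: [1.6, -0.6, 3.0]
gripper_width: 0.01
finger_force: 1.5
```

carry_out --jaw '[0,0,0]' --pt "0 0 -0.002" --pt "0 0 0" --pt "0 0 0" --roll '[0,0,0]'

```text
time: 16.4
eef_pos: [0.647, -0.0569, 0.0664]
orientation: [[-0.113, 0.994, 0.0], [0.994, 0.113, -0.0], [-0.0, 0.0, -1.0]]
contact_force: [1.6, -1.2, 2.0]
gripper_width: 0.003
finger_force: 0.9
```

Spring 2→5.5 N over about 6 mm, then a hard stop at z≈0.061: blue was fully down. Lift off and go to green.

carry_out --jaw '[0,0,0,0,0,0,0,0,0]' --pt "0 0 -0.012" --pt "0 0 -0.02" --pt "0 0 0" --pt "0.0164 0.003 0" --pt "0.0164 0.003 0" --pt "0.0164 0.003 0" --pt "0 0 0" --pt "0 0 0" --pt "0 0 0" --roll '[0,0,0,0,0,0,0,0,0]'

```text
time: 17.15
eef_pos: [0.6502, -0.0075, 0.0983]
orientation: [[-0.113, 0.994, -0.0], [0.994, 0.113, -0.0], [-0.0, -0.0, -1.0]]
contact_force: [-0.6, -0.3, 0.7]
gripper_width: 0.002
finger_force: 0.0
```

```bash
python3 - <<'E'
from workcell import *
grab_frame("scene");st=get_state();print(st["time"],st["eef_pos"],st["contact_force"])
E
```

```text
17.2 [ 0.65025695 -0.0077433   0.09832392] [ 1.18450651  0.40771469 -0.49872586]
```

Now green: down 0.030 to just above contact, then to z≈0.0585 commanded.

carry_out --jaw '[0,0,0,0,0]' --pt "0 0 0.015" --pt "0 0 0.015" --pt "0 0 0.003" --pt "0 0 0.002" --pt "0 0 0" --roll '[0,0,0,0,0]'

```text
time: 17.62
eef_pos: [0.6502, -0.0076, 0.0637]
orientation: [[-0.112, 0.994, -0.001], [0.994, 0.112, -0.0], [-0.0, -0.001, -1.0]]
contact_force: [-1.1, -0.4, 4.6]
gripper_width: 0.005
finger_force: 1.7
```

carry_out --jaw '[0,0,0,0]' --pt "0 0 0.003" --pt "0 0 0.0015" --pt "0 0 0" --pt "0 0 0" --roll '[0,0,0,0]'

```text
time: 17.95
eef_pos: [0.651, -0.0073, 0.0611]
orientation: [[-0.113, 0.994, 0.002], [0.994, 0.113, -0.001], [-0.001, 0.001, -1.0]]
contact_force: [-7.0, -1.9, 17.4]
gripper_width: 0.003
finger_force: 8.4
```

Hard stop reached (17 N at the same height). Lift clear and check the final state numerically.

carry_out --jaw '[0,0,0,0,0,0,0,0,0,0]' --pt "0 0 -0.01" --pt "0 0 -0.02" --pt "0 0 -0.03" --pt "0 0 -0.03" --pt "0 0 -0.03" --pt "0 0 -0.03" --pt "0 0 0" --pt "0 0 0" --pt "0 0 0" --pt "0 0 0" --roll '[0,0,0,0,0,0,0,0,0,0]'

```text
time: 18.78
eef_pos: [0.6499, -0.0069, 0.2076]
orientation: [[-0.113, 0.994, -0.002], [0.994, 0.113, 0.0], [0.0, -0.002, -1.0]]
contact_force: [0.3, -0.1, 0.6]
gripper_width: 0.012
finger_force: 0.0
```

carry_out --jaw '[0,0,0,0,0,0,0,0,0,0]' --pt "-0.03 -0.02 0" --pt "-0.03 -0.02 0" --pt "-0.03 -0.02 0" --pt "-0.03 -0.02 0" --pt "-0.03 -0.02 0" --pt "-0.03 -0.02 0" --pt "0 0 0" --pt "0 0 0" --pt "0 0 0" --pt "0 0 0" --roll '[0,0,0,0,0,0,0,0,0,0]'

```text
time: 19.62
eef_pos: [0.5518, -0.1983, 0.2084]
orientation: [[-0.114, 0.994, -0.001], [0.994, 0.114, 0.001], [0.001, -0.001, -1.0]]
contact_force: [-0.3, 0.4, -0.0]
gripper_width: 0.003
finger_force: 0.0
```

```bash
python3 - <<'E'
from workcell import *
import numpy as np,cv2
from h import onz
f=grab_frame("scene")["frame"];o=cv2.imread("raw_scene.png")[:,:,::-1]
st=get_state();print(st["time"],st["eef_pos"],st["contact_force"])
h=lambda im:cv2.cvtColor(np.ascontiguousarray(im),cv2.COLOR_RGB2HSV)
def cen(im,lo,hi,x0,y0,x1,y1):
    m=cv2.inRange(h(im)[y0:y1,x0:x1],lo,hi);q=cv2.moments(m,True);return (q["m10"]/q["m00"]+x0,q["m01"]/q["m00"]+y0,q["m00"]) if q["m00"] else None
for n,lo,hi in(("blue",(100,120,60),(125,255,255)),("green",(50,120,60),(80,255,255))):
    print(n,cen(o,lo,hi,228,222,310,270),cen(f,lo,hi,228,222,310,270))
# changed pixels outside the arm region, blob list
d=(np.abs(f.astype(int)-o).max(2)>40).astype(np.uint8)
n,l,s,c=cv2.connectedComponentsWithStats(d)
print([(s[i].tolist()) for i in range(1,n) if s[i][4]>25])
b=cen(f,(20,120,120),(32,255,255),280,155,305,180);print("band",b,onz("scene",[b[:2]],.099) if b else None)
E
```

```text
19.6667 [ 0.55190327 -0.1982216   0.20851643] [ 0.06178246  0.62580668 -0.21073769]
blue (260.0, 241.5, 82.0) (259.9382716049383, 241.49382716049382, 81.0)
green (276.46753246753246, 237.05194805194805, 77.0) (276.46753246753246, 237.05194805194805, 77.0)
[[0, 0, 106, 149, 8173], [81, 0, 210, 214, 15960], [228, 21, 9, 6, 38], [231, 67, 25, 26, 78], [171, 82, 19, 13, 134], [200, 102, 5, 15, 36], [282, 158, 28, 15, 127], [253, 171, 26, 17, 197], [161, 191, 13, 62, 433]]
band (293.23809523809524, 165.85714285714286, 21.0) [[0.45362318 0.12766255 0.099     ]]
```

```bash
python3 -c "
from workcell import *
print(close_job())"
```

```text
the job is handed in; nothing more can be done
None
```

The dressing rod is home in both forks of the stand, tip towards the wheel, band about 1 mm from midway and the jaw shut; I then pressed blue and after it green fully down, both came back up, and the job was handed in at about 20 s.

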